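# Set the shutter and hold the filter collar home on a bench photometer

## Robot

A 6-joint arm with a two-finger parallel gripper is mounted at the origin on a cart in front of the work surface, level with it; the furniture and walls round the work are solid. World frame = base frame: x ahead of the robot, y to its left, z up, the work surface at z = 0. Lengths are in m, angles in rad, forces in N, time in s.
With the tool pointing down it reaches from about 0.35 to 0.775 m from the base axis. Payload 5.5 kg.
Tool frame: the origin (TCP) lies midway between the tips of the shut fingers; the grasp point (between the pads) lies 19 mm behind it; z points along the fingers, y is the direction in which the jaws open and shut (so a half turn about z gives the same grasp; the last joint's range is limited). The gripper opens to 85 mm and grips with 20 to 120 N. Pads are 22 mm wide; open, the fingers measure 114 mm over their backs; the gripper's body (76 mm by 85 mm) begins 54 mm behind the grasp point. The pads swing forward as they close: fully open they stand 13 mm farther back than shut.
Start: joints at [0.988, 0.313, 0.046, 1.304, 0, 1.431], TCP at [0.246, 0.52, 0.231] pointing down, gripper open.
Joint ranges: [-2.76, 2.76], [-0.86, 1.69], [-1.03, 1.26], [-2.2, 2.34], [-1.47, 1.5], [-3.14, 3.14]. Speed limits (rad/s): [2.57, 2.57, 3.14, 3.14, 3.14, 3.14].

## Interface

Orientations are given as a unit quaternion [w, x, y, z].
In Python, from workcell import env gives the robot as it stands.
- The arm moves only by the shell command python3 -m creep 'ROWS' [OPENING] [FORCE]. ROWS is JSON, a list of rows, each a list of 6 numbers: the shift along the tool's x, y, z in m, then the turn, a rotation vector about the tool's x, y, z in degrees. A call has exactly 8 rows; each row is the pose to reach, as a shift and turn from the pose commanded when the call began, along the tool's axes at that moment; what a row does not reach only later rows make up. A row lasts 1/10 s, in which the tool goes at most 50 mm and 8.59 degrees, less where a joint would pass 70% of its speed; a pose out of reach is approached as far as the arm can. A call with a gripper value outside its range is refused whole. OPENING is the finger opening in m, from 0 to 0.0854, set as the call begins (- or left out, the last holds). The fingers move at their own pace and stop on an object; FORCE is the grip in N (left out, the last holds). Time passes only in rows, so rows that repeat a pose let the fingers close, or fill a call up. It gives the time, the measured TCP pose, the force and the opening at its end, in the units of the state.
- env.get_state(): the state, without advancing time (a new reading comes with each control period).
- env.read_camera(name): name is "side" or "top" or "wrist"; returns (picture, depth): 480x640x3 uint8, blue, green, red; 480x640 float32, m along the optical axis (not along the pixel's ray), 0 where there is no reading.
- env.camera_params(name): a dict with "fx", "fy", "cx", "cy" (pixels), "position" and "orientation" of the camera in the world. Camera axes: x right, y up, looking along -z (the intrinsics and any distortion apply to the point x, -y, -z); pixel columns grow to the right and rows downward; lengths in m; the calibration is good to about 2 mm. A picture is of the moment at which its call begins: read the wrist's pose just before it. camera_params takes no time and is no camera call; for the wrist camera it gives the pose at the moment of the call.
- env.hand_in(): hands the job in, once; it reports no verdict.
The state is a dict: "clock": time; "joint_pos": joint angles; "qvel": joint speeds; "tau": joint torques, N m; "tcp_pos": TCP position; "orientation": TCP orientation; "wrist_force": force on the tool from outside, world axes, zero at the start; "ft_torque": the same for the moment, N m; "finger_gap": finger opening in m.
Only numpy, scipy, OpenCV 4.12 (cv2) and the standard library are available. Lean on these libraries where they do the work, as an engineer would, in place of code of your own. Each camera call takes 0.05 s, during which the arm holds its last target. There are 200 camera calls.

## Task

Get the bench photometer ready for a reading: first slide the black shutter grip along its track until it stands level with the point of the small steel index tab beside the track. Then turn the knurled filter collar on its spigot until its hidden keyways drop over the pins inside, push it straight down against the spring until it sits fully home on the steel seat, and finish still holding it pushed down there, because it springs up if let go. Leave the shutter at the tab and do not knock or push away the small vessels standing round the instrument.

Things in the scene. Friction and masses are not known exactly. Their poses are not given: they have to be found in the camera images.
- photometer: low grey instrument housing, 150 x 250 x 50 mm (its x, y, z), fixed to the bench. Origin at the centre of its underside on the bench; x points away from the robot at yaw 0, y left, z up. On its flat top (50 mm above the bench): the collar on its seat at x 0, y -65 mm, and the shutter track along x at y +70 mm.
- shutter (a joint): travel of the black shutter grip along the photometer's +x (away from the robot): 0 at the near end, 0.070 m at the far end. Friction about 1.5 N; it stays where it is left.
- shutter_top (a point): centre of the top face of the shutter grip, an upright black block 18 mm along the track x 18 mm across x 30 mm high above the housing's top (a flat 30 x 26 x 3 mm skirt is round its foot); a thin white line marks its middle.
- index_tab: small flat steel tab 4 mm high, 14 mm wide, 23 mm long, screwed on the housing's top on the +y side of the track. Origin at its pointed tip, on the housing's top, 20 mm from the middle of the track; axes parallel to the photometer's: the grip is level with the tab when both have the same x in the photometer's frame. Its place along the track varies.
- collar: loose knurled aluminium collar (filter cell: round cap, 50 mm diameter, 34 mm high, about 0.12 kg). Origin at the centre of its underside, z up along its axis. It sits over a hidden upright round spigot with 1 mm play. Inside are four keyways 90 degrees apart, along the collar's +-x and +-y. At the start it rests on four hidden pins of the spigot, underside 16.5 mm above the seat.
- collar_top (a point): centre of the collar's flat top, 34 mm above its underside. The pins are 90 degrees apart but at an unknown angle: a turn of under a quarter, either way, brings keyways over pins (about 0.1 rad play each way). Until then the collar cannot go down; then it drops 9.5 mm freely onto a spring sleeve, where its weight leaves it, and goes 7 mm more against the spring (3 to 8 N) to the seat.
- seat (a point): centre of the top of the steel seat ring (56 mm diameter, 6 mm above the housing's top, 56 mm above the bench), on the collar's axis; axes parallel to the photometer's. The collar is fully home when its underside lies on it.
- cup: small white plastic cup, 47 mm diameter, 46 mm high, standing loose just in front of the photometer; origin at the centre of its underside. To be left alone.
- weighing_bottle: small glass weighing bottle with lid, 36 mm diameter, 44 mm high, standing loose just in front of the photometer; origin at the centre of its underside. To be left alone.
- measure: conical glass measure, 43 mm diameter, 76 mm high, standing loose to the right; origin at the centre of its underside. To be left alone.
- beaker: small glass beaker, 52 mm diameter, 60 mm high, standing loose to the left; origin at the centre of its underside. To be left alone.
- small_jar: small white-capped jar, 43 mm diameter, 56 mm high, standing loose to the left; origin at the centre of its underside. To be left alone.
Things that resemble listed ones, but are neither listed nor needed, are in the scene too. Leave any purple look-alike of the collar alone.

How it is judged:
On the way, in this order (a step that is already met when the one before it is completed fails the run):
1. the shutter grip stands level with the index tab (within 6 mm) (x of shutter_top in the frame of index_tab between -0.006 and 0.006 m), for 0.2 s.
2. the collar has dropped over the pins (underside less than 10 mm above the seat, on the spigot) (horizontal distance between collar and seat below 0.005 m and angle between collar's own z axis and vertical below 0.12 rad and z of collar in the frame of seat below 0.01 m), for 0.1 s.
At the end, for the whole second after the job is handed in: the shutter grip is level with the index tab within 6 mm; the collar is on its spigot, upright, its underside within 2.5 mm of the seat, and the gripper's fingers are still holding it down (contact force over 2 N) (all of step 1 and horizontal distance between collar and seat below 0.005 m and angle between collar's own z axis and vertical below 0.12 rad and z of collar in the frame of seat below 0.0025 m and contact force between the fingers and collar above 2 N); the arm keeps its last pose, push and grip.
It fails at once if the cup is knocked over or pushed more than 30 mm (distance of cup from where it was at the start of the episode above 0.03 m or angle between cup's own z axis and vertical above 0.6 rad).
It fails at once if the weighing bottle is knocked over or pushed more than 30 mm (distance of weighing_bottle from where it was at the start of the episode above 0.03 m or angle between weighing_bottle's own z axis and vertical above 0.6 rad).
It fails at once if the measure is knocked over or pushed more than 30 mm (distance of measure from where it was at the start of the episode above 0.03 m or angle between measure's own z axis and vertical above 0.6 rad).
It fails at once if the beaker is knocked over or pushed more than 30 mm (distance of beaker from where it was at the start of the episode above 0.03 m or angle between beaker's own z axis and vertical above 0.6 rad).
It fails at once if the small jar is knocked over or pushed more than 30 mm (distance of small_jar from where it was at the start of the episode above 0.03 m or angle between small_jar's own z axis and vertical above 0.6 rad).
It also fails if it takes over 45 s, if anything falls off the work surface, if the arm or the gripper's body presses on something with over 40 N, if the wrist force passes 120 N, or if a joint passes its speed limit or range.

## Working session

There is one attempt and no reset: what is moved stays moved. The work goes in short steps, Python scripts to look and compute and a shell command to move; the robot and the scene stay as the last step left them, time stands still between calls to the robot, and variables do not carry over. Pictures are saved under pics/ and viewed, about 8 in all and at most 12, crops included, and the job is handed in when it is done.

```bash
mkdir -p pics; ls
cat > h.py <<'E'
import numpy as np, cv2
from workcell import env
from scipy.spatial.transform import Rotation as R
def q2R(q): return R.from_quat([q[1],q[2],q[3],q[0]])
def shot(n):
    p=env.camera_params(n); im,d=env.read_camera(n); np.savez('pics/'+n+'.npz',im=im,d=d,p=np.array(p,dtype=object)); return p,im,d
def load(n):
    z=np.load('pics/'+n+'.npz',allow_pickle=True); return z['p'].item(),z['im'],z['d']
def pt(p,d,u,v,z=None):
    """world point of pixel; by depth or on the plane z"""
    r=np.array([(u-p['cx'])/p['fx'],-(v-p['cy'])/p['fy'],-1.0])
    if 'distortion' in p: 
        k=np.array([[p['fx'],0,p['cx']],[0,p['fy'],p['cy']],[0,0,1]]); q=cv2.undistortPoints(np.array([[[u,v]]],float),k,np.array(p['distortion'],float))[0,0]; r=np.array([q[0],-q[1],-1])
    w=q2R(p['orientation']).apply(r); o=np.array(p['position'])
    return o+w*((z-o[2])/w[2] if z is not None else d[int(round(v)),int(round(u))])
E
python3 - <<'E'
from h import *
print(env.get_state())
for n in('top','side'):
    p,im,d=shot(n); print(n,p); cv2.imwrite(f'pics/{n}1.png',im)
E
```

```text
pics
{'clock': 0.0, 'joint_pos': array([ 9.88413818e-01,  3.14020548e-01,  4.50135910e-02,  1.30360540e+00,
       -1.52288840e-05,  1.43119287e+00]), 'qvel': array([ 0.00076768, -0.00085634, -0.00036527, -0.00096748, -0.00156406,
       -0.00191215]), 'tau': array([ 1.33966256e-03, -4.80621278e+01,  2.98536086e+01,  1.93456892e-02,
       -1.57143127e-04, -5.57265295e-06]), 'tcp_pos': array([0.24609858, 0.51912339, 0.23041156]), 'orientation': array([-3.13590892e-04,  2.19585348e-01,  9.75592871e-01, -8.52181283e-04]), 'wrist_force': array([-0.05043232,  0.03950385,  0.46635296]), 'ft_torque': array([-0.00960709, -0.03831782, -0.00149773]), 'finger_gap': 0.08532996087094293}
top {'fx': 600.7783573723417, 'fy': 600.7783573723417, 'cx': 311.29622184380554, 'cy': 234.37728102471962, 'position': array([0.41885392, 0.03664658, 1.5093268 ]), 'orientation': array([ 0.71550046,  0.03343276, -0.02212092, -0.69746112])}
side {'fx': 440.30749583020645, 'fy': 440.30749583020645, 'cx': 317.37696065885643, 'cy': 231.32256308279673, 'position': array([ 0.03446548, -0.71334516,  0.43291045]), 'orientation': array([ 0.78245211,  0.5519889 , -0.15531374, -0.24280567])}
```

View pics/top1.png

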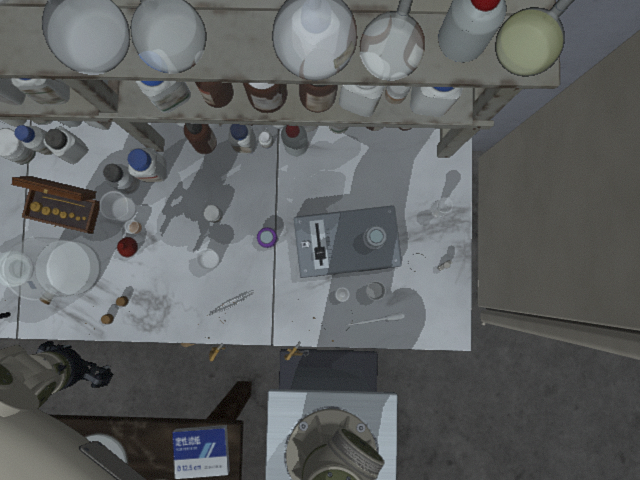

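View pics/side1.png

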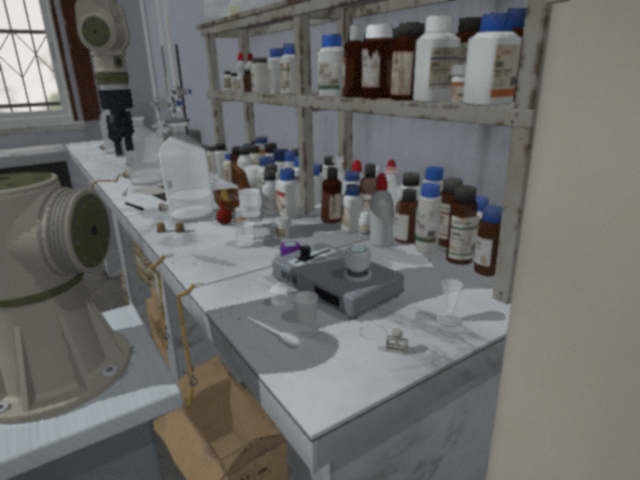

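The top view shows the housing at (347,242), the collar at (375,237) and the grip at about (320,255), with the tab to its left at about (306,243). The purple decoy is at (267,237). The side view agrees: collar (357,258), grip (305,254), purple decoy (290,247). Next is one enlarged crop.

Run:
```python
from h import *
p,im,d=load('top')
c=cv2.resize(im[195:310,285:415],None,fx=6,fy=5.2,interpolation=cv2.INTER_CUBIC)
c=cv2.resize(im[195:295,285:415],None,fx=6,fy=6,interpolation=cv2.INTER_CUBIC); cv2.imwrite('pics/topc.png',c)
for u,v in[(375,236),(320,262),(350,240),(440,300)]: print(u,v,pt(p,d,u,v))
```

```text
375 236 [ 0.52929863 -0.08887823  0.10202197]
320 262 [0.46676191 0.03863209 0.0499529 ]
350 240 [ 0.52201831 -0.0329228   0.05124684]
440 300 [ 0.38135584 -0.26348281 -0.00526244]
```

View pics/topc.png

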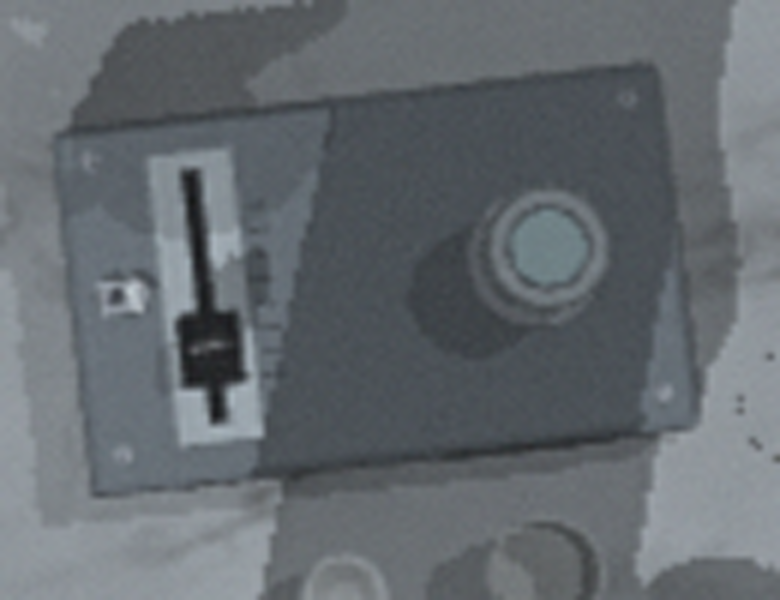

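The crop shows the housing's top corners at (57,135), (655,66), (695,425) and (97,492). The tab tip is near (152,295), the grip's white line near (210,347) and the collar top centre at (549,247).

Run:
```python
from h import *
p,im,d=load('top')
f=lambda a,b,z: pt(p,d,285+(a+.5)/6-.5,195+(b+.5)/6-.5,z)
C=[f(a,b,.05) for a,b in[(57,135),(655,66),(695,425),(97,492)]]
c=np.mean(C,0); ex=(C[0]-C[3]+C[1]-C[2]); ey=C[0]-C[1]+C[3]-C[2]
print('c',c,'size',np.linalg.norm(ex)/2,np.linalg.norm(ey)/2,'yaw',np.degrees(np.arctan2(ex[1],ex[0])),np.degrees(np.arctan2(-ey[0],ey[1])))
y=np.arctan2(-ey[0],ey[1]); M=R.from_euler('z',y)
for n,a,b,z in[('tab',152,295,.054),('grip',210,347,.08),('collar',549,247,.1065),('cup',347,590,.046),('wb',545,570,.044)]:
    w=f(a,b,z); print(n,w,M.inv().apply(w-c))
p2,im2,d2=load('side')
# depth-based obstacles: points above bench
v,u=np.mgrid[0:480,0:640]; 
k=(d>0); r=np.stack([(u-p['cx'])/p['fx'],-(v-p['cy'])/p['fy'],-np.ones_like(d)],-1)
W=q2R(p['orientation']).apply((r*d[...,None]).reshape(-1,3))+p['position']
H=W[:,2].reshape(d.shape); m=((H>.02)&(H<.3)&k).astype(np.uint8)
n,l,s,ce=cv2.connectedComponentsWithStats(m)
for i in range(1,n):
    if s[i,4]>12:
        q=W[(l==i).ravel()]; 
        if .2<q[:,0].mean()<.8 and -.4<q[:,1].mean()<.4: print(ce[i],q.mean(0),'max z',q[:,2].max(),q.min(0)[:2],q.max(0)[:2])
```

```text
c [ 0.51937621 -0.02626142  0.05      ] size 0.14630646331063937 0.24392835899654614 yaw 7.585316754914142 7.943331987667395
tab [0.51026353 0.06419736 0.054     ] [0.00347558 0.09085016 0.004     ]
grip [0.48854587 0.04015235 0.08      ] [-0.02135657  0.0700371   0.03      ]
collar [ 0.52959658 -0.09099704  0.1065    ] [ 0.00117626 -0.06552689  0.0565    ]
cup [ 0.39343313 -0.01752599  0.046     ] [-0.12352751  0.02605615 -0.004     ]
wb [ 0.40355573 -0.09738094  0.044     ] [-0.12453747 -0.05443149 -0.006     ]
[199.84418902 135.49042146] [0.75964616 0.33290791 0.10045482] max z 0.1710906185260579 [0.7355331  0.29596815] [0.80751574 0.41023169]
[241.67746914 137.60802469] [0.75779442 0.2333284  0.09595208] max z 0.13811032100916276 [0.73783332 0.21028246] [0.79116789 0.26461196]
[294.81980743 137.77991747] [0.7565515  0.10526104 0.11142575] max z 0.18990678950170414 [0.73417858 0.05705056] [0.80972902 0.17081988]
[337.9        128.58888889] [0.79627747 0.00274503 0.05301573] max z 0.08915821427474646 [ 0.79174711 -0.02246021] [0.80841503 0.02462945]
[453.74826147 140.04450626] [ 0.
[... 938 characters left out ...]
1]
[445.24242424 265.07575758] [ 0.46768755 -0.26811679  0.0318646 ] max z 0.04287991693825344 [ 0.45544034 -0.28428002] [ 0.47843804 -0.25470673]
[377.65979381 290.63917526] [ 0.40108859 -0.10340225  0.03847428] max z 0.052396261043270886 [ 0.3782781  -0.12103253] [ 0.4244624 -0.0745538]
[342.10344828 294.01149425] [ 0.39055414 -0.01724862  0.03440747] max z 0.045245163726009396 [ 0.3731939  -0.03448658] [4.07669567e-01 8.08613077e-05]
[294.88235294 348.17647059] [0.25652341 0.09444378 0.03315445] max z 0.04317256182693208 [0.23866794 0.08202755] [0.27409925 0.10649376]
[217.5 349.4] [0.24845298 0.28257628 0.03406616] max z 0.04549542601084999 [0.22831528 0.26885803] [0.2644723  0.29737357]
```

```bash
cat >> h.py <<'E'
YAW=np.radians(7.9)
def go(pos,yawy=None,tool=None):
    """print tool-frame shift and turn to reach pos, vertical tool with its y at world angle yawy"""
    s=env.get_state(); A=q2R(s['orientation'])
    sh=A.inv().apply(np.array(pos)-s['tcp_pos'])
    y=A.apply([0,1,0]); a=np.arctan2(y[1],y[0]) if yawy is None else yawy
    B=R.from_matrix(np.array([[np.sin(a),-np.cos(a),0],[np.cos(a),np.sin(a),0],[0,0,-1]]).T) if 0 else R.from_matrix(np.column_stack([[-np.sin(a)*-1*-1,np.cos(a),0],[np.cos(a),np.sin(a),0],[0,0,-1]]))
    print('clock',s['clock'],'tcp',s['tcp_pos'].round(4),'F',s['wrist_force'].round(1),'gap',s['finger_gap'],'det',np.linalg.det(B.as_matrix()))
    print('shift',sh.round(4),'turn',np.degrees((A.inv()*B).as_rotvec()).round(2))
E
python3 - <<'E'
from h import *
go([.4885,.040,.20],YAW+np.pi/2)
E
```

```text
clock 0.1 tcp [0.2461 0.5191 0.2305] F [ 0.1 -0.3  0.2] gap 0.08519392257501875 det 1.0000000000000002
shift [-0.4243 -0.329   0.0309] turn [ -0.09  -0.04 -33.27]
```

```bash
python3 -m creep '[[-0.04,-0.031,0.004,0,0,-4],[-0.08,-0.062,0.007,0,0,-8],[-0.12,-0.093,0.01,0,0,-12],[-0.156,-0.121,0.012,0,0,-16],[-0.19,-0.148,0.014,0,0,-20],[-0.226,-0.176,0.017,0,0,-24],[-0.262,-0.203,0.02,0,0,-28],[-0.3,-0.233,0.022,-0.1,0,-33.3]]' 0.05 30
python3 - <<'E'
from h import *
go([.4885,.040,.20],YAW+np.pi/2)
E
```

```text
clock: 0.9
tcp_pos: [0.4179, 0.1789, 0.2089]
orientation: [0.0, -0.071, 0.997, 0.001]
wrist_force: [-0.2, 0.6, 0.7]
finger_gap: 0.0502
clock 0.9 tcp [0.4179 0.1789 0.2089] F [-0.2  0.6  0.7] gap 0.05022852513435507 det 1.0000000000000002
shift [-0.0502 -0.1476  0.0087] turn [0.11 0.01 0.25]
```

```bash
python3 -m creep '[[-0.013,-0.037,0.002,0,0,0],[-0.026,-0.075,0.004,0,0,0.2],[-0.038,-0.111,0.006,0.1,0,0.2],[-0.046,-0.135,0.008,0.1,0,0.2],[-0.050,-0.1476,0.0087,0.1,0,0.25],[-0.050,-0.1476,0.0087,0.1,0,0.25],[-0.050,-0.1476,0.0087,0.1,0,0.25],[-0.050,-0.1476,0.0087,0.1,0,0.25]]'
python3 - <<'E'
from h import *
go([.4885,.040,.20],YAW+np.pi/2)
p,im,d=shot('wrist'); print(p); cv2.imwrite('pics/w1.png',im)
E
```

```text
clock: 1.7
tcp_pos: [0.4869, 0.0424, 0.2004]
orientation: [0.0, -0.068, 0.998, 0.0]
wrist_force: [0.0, 0.8, 1.4]
finger_gap: 0.0503
clock 1.7 tcp [0.4869 0.0424 0.2004] F [0.  0.8 1.4] gap 0.050274613982581366 det 1.0000000000000002
shift [-0.0013 -0.0026  0.0004] turn [ 0.02  0.01 -0.13]
{'fx': 411.45035008039866, 'fy': 411.45035008039866, 'cx': 317.61037298342757, 'cy': 235.31261609820527, 'position': array([0.41586843, 0.03277438, 0.34287148]), 'orientation': array([ 0.65135908, -0.09343141, -0.10820414,  0.74518037])}
```

View pics/w1.png

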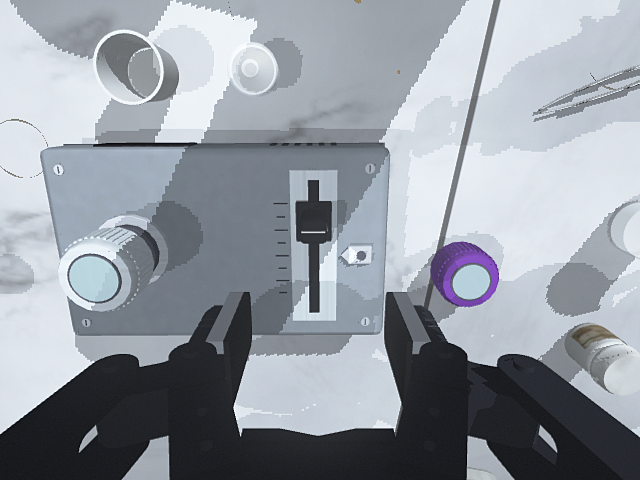

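The wrist view shows the tab tip at about (341,256), the grip's white line at about (315,232) on its top face, the collar top at (95,278) and the purple decoy off to the right at (470,275).

Run:
```python
from h import *
p,im,d=load('wrist')
C=[pt(p,d,u,v,.05) for u,v in[(389,145),(383,333),(76,333),(41,150)]]
a=C[0]-C[3]; print('yaw front edge',np.degrees(np.arctan2(-a[0],a[1])), 'w',np.linalg.norm(a)); b=C[1]-C[0]; print('side',np.degrees(np.arctan2(b[1],b[0])),np.linalg.norm(b)); c=np.mean(C,0); print(c)
M=R.from_euler('z',YAW)
for n,u,v,z in[('tab',341,256,.053),('grip',315,232,.08),('collar',94.5,278,.1065)]:
    w=pt(p,d,u,v,z); print(n,w.round(4),M.inv().apply(w-c).round(4),pt(p,d,u,v)[2])
cv2.imwrite('pics/w1c.png',cv2.resize(im[185:285,270:390],None,fx=6,fy=6,interpolation=cv2.INTER_CUBIC))
```

```text
yaw front edge 8.500433243347052 w 0.24302719139612075
side 8.646949127247439 0.14697620567486522
[ 0.51950296 -0.02431525  0.05      ]
tab [0.5142 0.0642 0.053 ] [0.0069 0.0884 0.003 ] 0.049892343249198
grip [0.4906 0.0416 0.08  ] [-0.0195  0.0692  0.03  ] 0.08070372051598823
collar [ 0.5305 -0.0903  0.1065] [ 0.0019 -0.0669  0.0565] 0.10706862904380243
```

View pics/w1c.png

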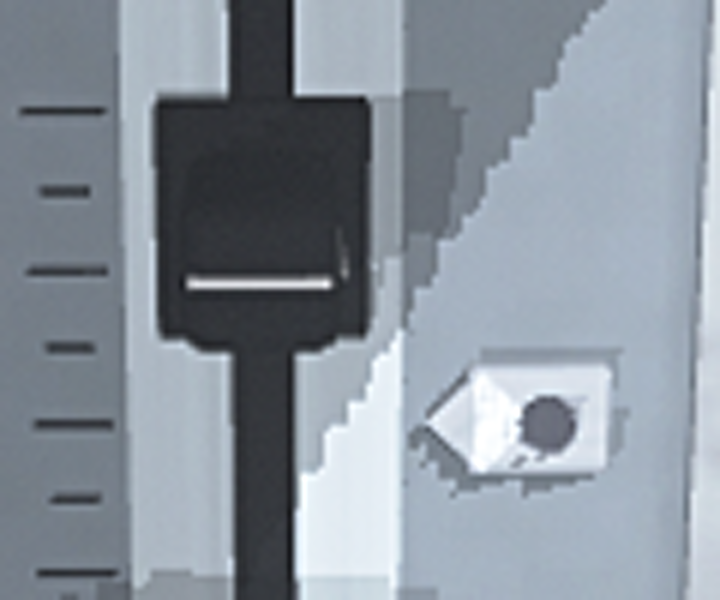

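Run:
```python
from h import *
go([.4895,.041,.059],np.radians(98.2))
```

```text
clock 1.75 tcp [0.4869 0.0424 0.2005] F [-0.5 -0.7  0.2] gap 0.04990343447830313 det 0.9999999999999998
shift [-0.0023 -0.0018  0.1415] turn [ 0.01  0.02 -0.42]
```

```bash
python3 -m creep '[[-0.0023,-0.0018,0.03,0,0,-0.4],[-0.0023,-0.0018,0.06,0,0,-0.4],[-0.0023,-0.0018,0.09,0,0,-0.4],[-0.0023,-0.0018,0.11,0,0,-0.4],[-0.0023,-0.0018,0.125,0,0,-0.4],[-0.0023,-0.0018,0.135,0,0,-0.4],[-0.0023,-0.0018,0.1412,0,0,-0.4],[-0.0023,-0.0018,0.1412,0,0,-0.4]]'
python3 -m creep '[[0,0,0,0,0,0],[0,0,0,0,0,0],[0,0,0,0,0,0],[0,0,0,0,0,0],[0,0,0,0,0,0],[0,0,0,0,0,0],[0,0,0,0,0,0],[0,0,0,0,0,0]]' 0.0 25
python3 - <<'E'
from h import *
go([.4895+.026*np.cos(np.radians(8.2)),.041+.026*np.sin(np.radians(8.2)),.059],np.radians(98.2))
E
```

```text
clock: 2.55
tcp_pos: [0.4897, 0.0402, 0.0588]
orientation: [-0.0, -0.071, 0.997, 0.0]
wrist_force: [0.4, 0.1, -0.2]
finger_gap: 0.0497
clock: 3.35
tcp_pos: [0.4909, 0.0398, 0.0601]
orientation: [0.001, -0.07, 0.998, 0.0]
wrist_force: [-0.9, 1.1, 6.0]
finger_gap: 0.017
clock 3.35 tcp [0.4909 0.0398 0.0601] F [-0.9  1.1  6. ] gap 0.01701066838580806 det 0.9999999999999998
shift [-0.0248  0.0014  0.0011] turn [-0.    0.14 -0.12]
```

```bash
python3 -m creep '[[0,0,-0.001,0,0,0],[-0.005,0,-0.002,0,0,0],[-0.011,0,-0.002,0,0,0],[-0.017,0,-0.002,0,0,0],[-0.022,0,-0.002,0,0,0],[-0.026,0,-0.002,0,0,0],[-0.026,0,-0.002,0,0,0],[-0.026,0,-0.002,0,0,0]]'
python3 - <<'E'
from h import *
go([.53,-.09,.2])
p,im,d=shot('wrist'); cv2.imwrite('pics/w2c.png',cv2.resize(im[160:400,200:440],None,fx=2.5,fy=2.5,interpolation=cv2.INTER_CUBIC))
E
```

```text
clock: 4.15
tcp_pos: [0.5158, 0.0434, 0.0603]
orientation: [-0.0, -0.07, 0.998, -0.0]
wrist_force: [1.4, -1.7, -18.5]
finger_gap: 0.0178
clock 4.15 tcp [0.5158 0.0434 0.0603] F [  1.4  -1.7 -18.5] gap 0.01778185776298693 det 0.9999999999999998
shift [ 0.0048 -0.134  -0.1397] turn [ 0.   -0.01  0.  ]
```

View pics/w2c.png

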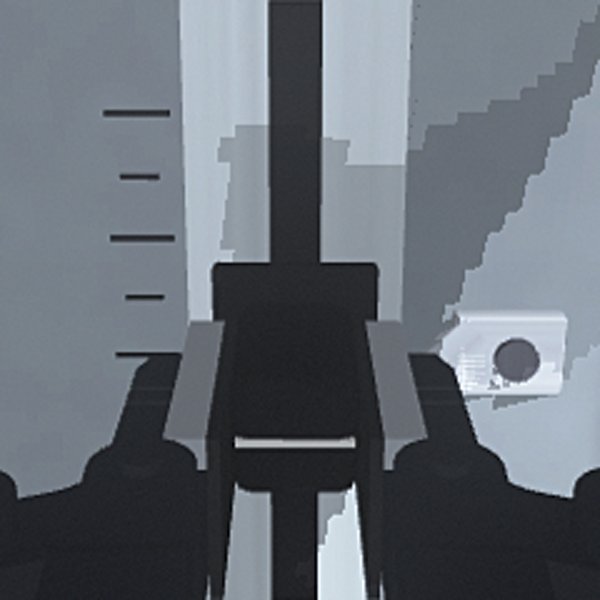

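Run:
```python
from h import *
p,im,d=load('wrist')
M=R.from_euler('z',np.radians(8.2))
t=pt(p,d,376,301.2,.053);g=pt(p,d,317.8,336.6,.08)
print(t,g,M.inv().apply(g-t))
```

```text
[0.51246289 0.06661798 0.053     ] [0.51578355 0.0436286  0.08      ] [ 7.75773076e-06 -2.32279620e-02  2.70000000e-02]
```

The shutter is level with the tab: computed offset about 0 mm. The crop shows the line at (295,442) and the tab tip at (440,353). Next I release and move to the collar.

```bash
python3 -m creep '[[0,0,0.001,0,0,0],[0,0,0.0015,0,0,0],[0,0,0.0015,0,0,0],[0,0,0.0015,0,0,0],[0,0,0.0015,0,0,0],[0,0,0.0015,0,0,0],[0,0,0.0015,0,0,0],[0,0,0.0015,0,0,0]]' 0.05 25
python3 -m creep '[[0,0,-0.02,0,0,0],[0,0,-0.045,0,0,0],[0,0,-0.08,0,0,0],[0,0,-0.11,0,0,0],[0.001,-0.04,-0.135,0,0,0],[0.002,-0.08,-0.14,0,0,0],[0.0035,-0.115,-0.14,0,0,0],[0.0035,-0.115,-0.14,0,0,0]]' 0.0854
python3 - <<'E'
from h import *
p,im,d=shot('wrist'); print(p['position']); cv2.imwrite('pics/w3.png',im)
go([.53,-.0905,.078])
E
```

```text
clock: 5.0
tcp_pos: [0.5158, 0.0434, 0.0597]
orientation: [0.0, -0.07, 0.998, 0.0]
wrist_force: [0.1, 0.4, -0.3]
finger_gap: 0.0498
clock: 5.8
tcp_pos: [0.5293, -0.0747, 0.1999]
orientation: [0.001, -0.068, 0.998, -0.001]
wrist_force: [-0.1, 0.2, 0.2]
finger_gap: 0.0852
[ 0.45809838 -0.0840685   0.34230315]
clock 5.85 tcp [ 0.5286 -0.0728  0.1996] F [-0.2 -0.6 -0.3] gap 0.08543001781012403 det 0.9999999999999997
shift [ 0.0012 -0.0177  0.1216] turn [-0.    0.04  0.  ]
```

View pics/w3.png

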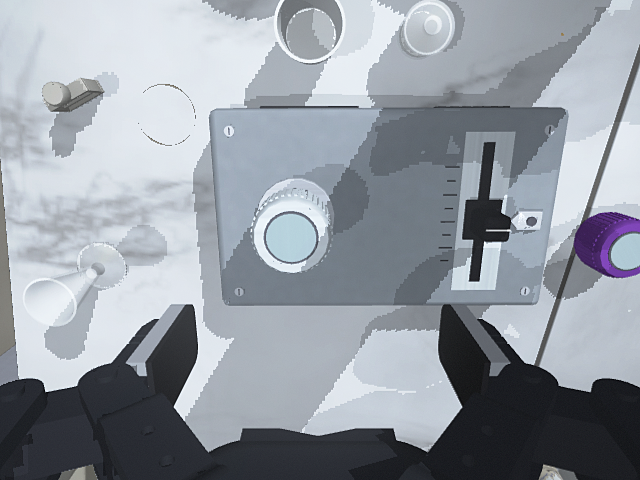

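The view shows the collar top at (292,238), the grip beside the tab at about (490,220), and the tab tip at about (512,221).

Run:
```python
from h import *
p,im,d=load('wrist')
g=pt(p,d,291.5,237.5,.1065); print(g, pt(p,d,291,237))
t=pt(p,d,512,221,.053); l=pt(p,d,498,228.5,.08); print(R.from_euler('z',np.radians(8.2)).inv().apply(l-t))
go([g[0],g[1],.079])
```

```text
[ 0.5309287  -0.09005187  0.1065    ] [ 0.53008176 -0.09033475  0.10837419]
[-0.00205052 -0.02171147  0.027     ]
clock 5.85 tcp [ 0.5286 -0.0728  0.1996] F [-0.2 -0.6 -0.3] gap 0.08543001781012403 det 0.9999999999999997
shift [ 0.0002 -0.0174  0.1206] turn [-0.    0.04  0.  ]
```

```bash
python3 -m creep '[[0.0004,-0.0174,0.01,0,0,0],[0.0004,-0.0174,0.035,0,0,0],[0.0004,-0.0174,0.065,0,0,0],[0.0004,-0.0174,0.09,0,0,0],[0.0004,-0.0174,0.11,0,0,0],[0.0004,-0.0174,0.12,0,0,0],[0.0004,-0.0174,0.1205,0,0,0],[0.0004,-0.0174,0.1205,0,0,0]]'
python3 -m creep '[[0,0,0,0,0,0],[0,0,0,0,0,0],[0,0,0,0,0,0],[0,0,0,0,0,0],[0,0,0,0,0,0],[0,0,0,0,0,0],[0,0,0,0,0,0],[0,0,0,0,0,0]]' 0.0 40
python3 - <<'E'
from h import *
go([.5305,-.0902,.079])
E
```

```text
clock: 6.65
tcp_pos: [0.5309, -0.0878, 0.0797]
orientation: [0.0, -0.071, 0.997, -0.0]
wrist_force: [-0.1, 0.5, 0.2]
finger_gap: 0.085
clock: 7.45
tcp_pos: [0.532, -0.0894, 0.0806]
orientation: [0.002, -0.07, 0.998, -0.001]
wrist_force: [0.8, -2.1, 7.0]
finger_gap: 0.0496
clock 7.45 tcp [ 0.532  -0.0894  0.0806] F [ 0.8 -2.1  7. ] gap 0.04958291772576933 det 0.9999999999999996
shift [ 0.0016 -0.0006  0.0016] turn [-0.15  0.19  0.  ]
```

```bash
python3 -m creep '[[0,0,0.0005,0,0,2],[0,0,0.0005,0,0,5],[0,0,0.0005,0,0,8],[0,0,0.0005,0,0,11],[0,0,0.0005,0,0,14],[0,0,0.0005,0,0,16],[0,0,0.0005,0,0,16],[0,0,0.0005,0,0,16]]'
python3 - <<'E'
from h import *
s=env.get_state(); print(s['tcp_pos'],s['wrist_force'],s['ft_torque'],s['joint_pos'][5])
E
```

```text
clock: 8.25
tcp_pos: [0.5325, -0.0898, 0.0805]
orientation: [0.002, 0.069, 0.998, -0.001]
wrist_force: [1.1, -4.5, 7.5]
finger_gap: 0.0491
[ 0.53250836 -0.08983742  0.08051497] [ 1.10761062 -4.53590765  7.47829646] [-1.05674332 -0.06603194  0.04314583] -0.17588864020287123
```

```bash
python3 -m creep '[[0,0,0.0005,0,0,2],[0,0,0.0005,0,0,4],[0,0,0.0005,0,0,6],[0,0,0.0005,0,0,8],[0,0,0.0005,0,0,10],[0,0,0.0005,0,0,12],[0,0,0.0005,0,0,14],[0,0,0.0005,0,0,14]]'
python3 - <<'E'
from h import *
s=env.get_state(); print(s['tcp_pos'],s['wrist_force'],s['ft_torque'],s['joint_pos'][5])
E
```

```text
clock: 9.05
tcp_pos: [0.5327, -0.0902, 0.0804]
orientation: [0.003, 0.191, 0.982, -0.001]
wrist_force: [1.0, -4.5, 9.8]
finger_gap: 0.0494
[ 0.53266971 -0.09023766  0.08043932] [ 0.9996457  -4.52073679  9.84913565] [-1.16126388  0.07330359  0.01722052] 0.06912936066999187
```

```bash
python3 -m creep '[[0,-0.0005,0.0002,0,0,2],[0,-0.0005,0.0002,0,0,4],[0,-0.0005,0.0002,0,0,6],[0,-0.0005,0.0002,0,0,8],[0,-0.0005,0.0002,0,0,10],[0,-0.0005,0.0002,0,0,12],[0,-0.0005,0.0002,0,0,14],[0,-0.0005,0.0002,0,0,14]]'
python3 - <<'E'
from h import *
s=env.get_state(); print(s['tcp_pos'],s['wrist_force'],s['ft_torque'],s['joint_pos'][5])
E
python3 -m creep '[[0,0,0.0002,0,0,2],[0,0,0.0002,0,0,4],[0,0,0.0002,0,0,6],[0,0,0.0002,0,0,8],[0,0,0.0002,0,0,10],[0,0,0.0002,0,0,12],[0,0,0.0002,0,0,14],[0,0,0.0002,0,0,14]]'
python3 - <<'E'
from h import *
s=env.get_state(); print(s['tcp_pos'],s['wrist_force'],s['ft_torque'],s['joint_pos'][5])
E
```

```text
clock: 9.85
tcp_pos: [0.5318, -0.09, 0.0791]
orientation: [0.002, 0.309, 0.951, -0.001]
wrist_force: [0.4, -4.7, 4.3]
finger_gap: 0.0495
[ 0.53178208 -0.09000475  0.07908772] [ 0.44705831 -4.67055387  4.31528993] [-1.22078702 -0.29717015 -0.0284053 ] 0.3119367690018246
clock: 10.65
tcp_pos: [0.5314, -0.0902, 0.078]
orientation: [0.002, 0.422, 0.906, -0.001]
wrist_force: [2.3, -6.7, 0.4]
finger_gap: 0.0495
[ 0.53142518 -0.09015557  0.07795429] [ 2.27534425 -6.70843317  0.43739703] [-1.35081393 -0.51197264  0.0815198 ] 0.555878246211314
```

z dropped about 2.5 mm, so the keyways look engaged. Next I push down.

```bash
python3 -m creep '[[0,-0.0003,0.0005,0,0,-1],[0,-0.0003,0.001,0,0,-2],[0,-0.0003,0.0015,0,0,-3],[0,-0.0003,0.002,0,0,-4],[0,-0.0003,0.0025,0,0,-4],[0,-0.0003,0.003,0,0,-4],[0,-0.0003,0.0035,0,0,-4],[0,-0.0003,0.004,0,0,-4]]'
python3 - <<'E'
from h import *
s=env.get_state(); print(s['tcp_pos'],s['wrist_force'],s['ft_torque'],s['joint_pos'][5])
E
```

```text
clock: 11.45
tcp_pos: [0.5311, -0.0902, 0.0743]
orientation: [0.001, 0.39, 0.921, -0.001]
wrist_force: [1.5, -5.9, 2.6]
finger_gap: 0.0494
[ 0.53105384 -0.09018809  0.07431072] [ 1.50772494 -5.93280776  2.63209808] [-1.19490287 -0.25003716 -0.04701171] 0.4850013411811057
```

```bash
python3 -m creep '[[0,0,0.0007,0,0,0],[0,0,0.0014,0,0,0],[0,0,0.0021,0,0,0],[0,0,0.0028,0,0,0],[0,0,0.0035,0,0,0],[0,0,0.004,0,0,0],[0,0,0.0045,0,0,0],[0,0,0.005,0,0,0]]' - 60
python3 - <<'E'
from h import *
s=env.get_state(); print(s['tcp_pos'],s['wrist_force'],s['ft_torque'],s['joint_pos'][5])
E
python3 -m creep '[[0,0,0.0007,0,0,0],[0,0,0.0014,0,0,0],[0,0,0.0021,0,0,0],[0,0,0.0028,0,0,0],[0,0,0.0035,0,0,0],[0,0,0.004,0,0,0],[0,0,0.0045,0,0,0],[0,0,0.005,0,0,0]]'
python3 - <<'E'
from h import *
s=env.get_state(); print(s['tcp_pos'],s['wrist_force'],s['ft_torque'],s['joint_pos'][5])
E
```

```text
clock: 12.25
tcp_pos: [0.5312, -0.0902, 0.0697]
orientation: [0.002, 0.39, 0.921, -0.001]
wrist_force: [0.1, -6.0, 5.6]
finger_gap: 0.0489
[ 0.53120599 -0.0902391   0.0697342 ] [ 0.12199917 -6.02505046  5.59747676] [-1.20813159 -0.04911478 -0.002359  ] 0.484956629991194
clock: 13.05
tcp_pos: [0.5313, -0.0903, 0.0651]
orientation: [0.002, 0.39, 0.921, -0.001]
wrist_force: [-1.2, -4.7, 8.5]
finger_gap: 0.0487
[ 0.53126749 -0.09027387  0.06507623] [-1.18962546 -4.67585305  8.50946401] [-1.08204018  0.10959473  0.00501068] 0.48495067168025263
```

```bash
python3 -m creep '[[0,0,0.0005,0,0,0],[0,0,0.001,0,0,0],[0,0,0.0015,0,0,0],[0,0,0.0018,0,0,0],[0,0,0.0022,0,0,0],[0,0,0.0025,0,0,0],[0,0,0.0025,0,0,0],[0,0,0.0025,0,0,0]]'
python3 - <<'E'
from h import *
s=env.get_state(); print(s['tcp_pos'],s['wrist_force'],s['ft_torque'],s['joint_pos'][5])
p,im,d=shot('wrist'); cv2.imwrite('pics/w4.png',im)
p,im,d=shot('side'); cv2.imwrite('pics/s4.png',cv2.resize(im[210:330,260:420],None,fx=5,fy=5,interpolation=cv2.INTER_CUBIC))
E
```

```text
clock: 13.85
tcp_pos: [0.5313, -0.0904, 0.0646]
orientation: [0.002, 0.39, 0.921, -0.001]
wrist_force: [-5.7, -5.0, 22.9]
finger_gap: 0.0486
[ 0.5313452  -0.09038222  0.06457769] [-5.74369941 -5.0402799  22.87225205] [-0.81011501  1.01134843 -0.01411705] 0.4849536533807465
```

View pics/s4.png

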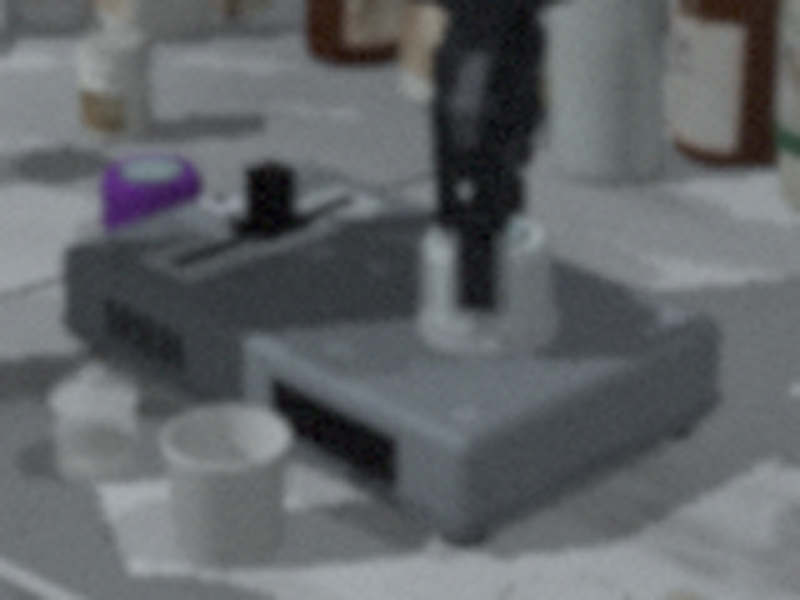

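View pics/w4.png

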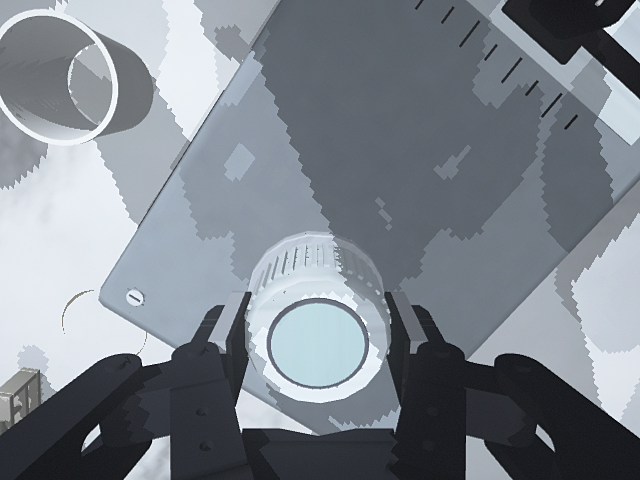

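The side view shows the collar low on its seat, the cup and bottle standing, and the shutter in place. The wrist view shows the collar held between the pads with its top at (319,345). I'll check its top height by depth, then the shutter and vessels from the top camera.

Run:
```python
from h import *
p,im,d=load('wrist')
print([pt(p,d,u,v).round(4) for u,v in[(319,345),(300,345),(340,345),(319,325),(319,370)]])
p0,im0,d0=load('top'); p,im,d=shot('top')
print('vessel diff',[np.abs(im[v-12:v+12,u-12:u+12].astype(int)-im0[v-12:v+12,u-12:u+12]).mean().round(1) for u,v in[(343,295),(375,290),(444,205),(212,213),(207,258)]])
c=im[225:265,298:330]; cv2.imwrite('pics/t5.png',cv2.resize(c,None,fx=16,fy=14,interpolation=cv2.INTER_CUBIC))
s=env.get_state(); print(s['clock'],s['tcp_pos'],s['wrist_force'])
```

```text
[array([ 0.5308, -0.0887,  0.0912]), array([ 0.5264, -0.0928,  0.0914]), array([ 0.5355, -0.084 ,  0.0915]), array([ 0.5258, -0.0835,  0.0914]), array([ 0.5374, -0.0955,  0.0909])]
vessel diff [np.float64(32.8), np.float64(12.0), np.float64(3.0), np.float64(15.0), np.float64(3.3)]
14.0 [ 0.5313425  -0.09035729  0.064585  ] [-6.45272028 -4.41381139 22.0604134 ]
```

View pics/t5.png

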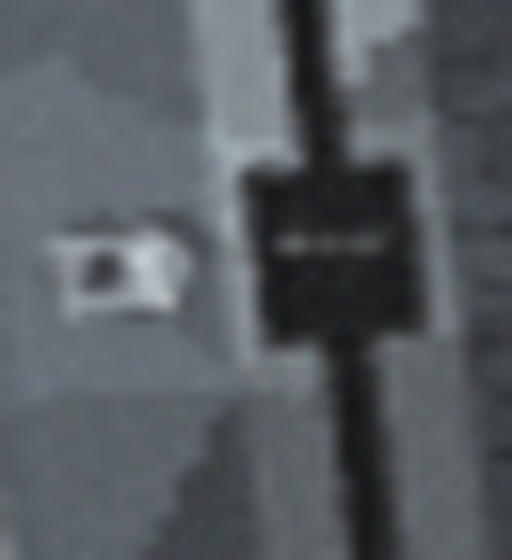

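Run:
```python
from h import *
p,im,d=load('top')
p=env.camera_params('top')
f=lambda a,b,z: pt(p,None,298+(a+.5)/16-.5,225+(b+.5)/14-.5,z)
o=R.from_euler('z',np.radians(8.1)).inv().apply(f(332,243,.08)-f(192,262,.053)); print('shutter offset',o)
if abs(o[0])<.004: env.hand_in(); print('handed in')
```

```text
shutter offset [-0.00097414 -0.02137655  0.027     ]
the job is handed in; nothing more can be done
handed in
```

I handed the job in at about 14 s on the robot's clock. The shutter stood level with the index tab, and the gripper was still pushing the collar down on its seat. No verdict is reported.

- **Shutter:** I gripped it and slid it 26 mm (commanded). The offset from the tab measured about 0 mm with the wrist camera just after the slide, about -2 mm after release, and -1 mm from the top camera at the end. The limit is 6 mm.
- **Collar:** I turned it about 50° until it dropped over the pins, then pushed it down. The tool went down 15.9 mm in all, against 16.5 mm expected. The collar's top read 0.091 m by depth; it should be 0.090 m when home. The force rose sharply from 8.5 to about 22 N over the last half millimetre, so I take it to be on the seat. I left it held with a 60 N grip.
- **Vessels:** The cup and weighing bottle were standing in the side picture. My image comparison for movement was unreliable for three of the five vessels: cup, bottle and one on the left. I put those differences down to the arm and its shadows. The measure and the other left-hand vessel looked unchanged, and no contact was planned or noticed with any of them.

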